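Feed a vial base first into the labelling chute

ROBOT

A 6-joint arm with a two-finger parallel gripper is mounted at the origin on a cart in front of the work surface, level with it; the furniture and walls round the work are solid. World frame = base frame: x ahead of the robot, y to its left, z up, the work surface at z = 0. Lengths are in m, angles in rad, forces in N, time in s.
With the tool pointing down it reaches from about 0.4 to 0.825 m from the base axis. Payload 7 kg.
Tool frame: the origin (TCP) lies midway between the tips of the shut fingers; the grasp point (between the pads) lies 19 mm behind it; z points along the fingers, y is the line along which they close (so a half turn about z gives the same grasp; the last joint's range is limited). The gripper opens to 88 mm and grips with 3 to 60 N. Pads are 19 mm wide; open, the fingers measure 130 mm over their backs; the gripper's body (78 mm by 193 mm) begins 47 mm behind the grasp point.
Start: joints at [-1.056, 0.359, 0.012, 0, -1.224, -0.288], TCP at [0.152, -0.658, 0.227] pointing down, gripper open.
Joint ranges: [-3.07, 3.07], [-1.43, 2.12], [-1.02, 1.25], [-3.03, 1.67], [-3.05, -0], [-3.03, 3.03]. Speed limits (rad/s): [2.39, 2.39, 3.01, 3.14, 3.14, 3.14].

INTERFACE

Orientations are given as a rotation vector (axis times angle).
In Python, from workcell import arm gives the robot as it stands. The module is installed in compiled form; this text tells all that it offers. Calls block until the motion is done:
- arm.move_ptp(position, orientation): joint-space move of the TCP to a pose.
- arm.move_straight(position, orientation=None, feed=0.15, contact_N=None): straight line of the TCP; orientation=None keeps the orientation; feed is the mean speed in m/s. With contact_N (N) it stops when the force on the tool has changed by that much, and returns True; else False.
- arm.goto_joints(angles): joint-space move.
- arm.grip(opening, force=None): opening from 0.0 (shut) to 1.0 (fully open); force is the grip in N (None keeps the last); returns when the fingers have stopped.
- arm.sleep(seconds).
- arm.solve_ik(position, orientation): joint angles nearest the present ones, or None.
- arm.read_state(): the state.
- arm.capture(name): name is "side" or "top"; returns the picture (400x640x3 uint8, red, green, blue); there is no depth.
- arm.camera_info(name): a dict with "fx", "fy", "cx", "cy" (pixels), "xyz" and "attitude" of the camera in the world. Camera axes: x right, y up, looking along -z (the intrinsics and any distortion apply to the point x, -y, -z); pixel columns grow to the right and rows downward; lengths in m; the calibration is good to about 2 mm. A picture is of the moment at which its call begins. camera_info takes no time and is no camera call.
A pose or a line that the arm cannot do raises arm.MotionError and nothing moves.
- arm.close_job(): hands the job in; it is judged then, once.
The state is a dict: "time": time; "qpos": joint angles; "joint_vel": joint speeds; "joint_torque": joint torques, N m; "tool_pos": TCP position; "tool_rot": TCP orientation; "contact_force": force on the tool from outside, world axes, zero at the start; "ft_torque": the same for the moment, N m; "width": opening from 0.0 (shut) to 1.0 (fully open); "finger_force": force on a finger pad.
Only numpy, scipy, OpenCV 4.12 (cv2) and the standard library are available. Lean on these libraries where they do the work, as an engineer would, in place of code of your own. Each camera call takes 0.05 s, during which the arm holds its last target. There are 200 camera calls.

TASK

Pick up the larger screw-cap vial that lies on the bench and lower it into the wide upper end of the sloping aluminium chute, lying along the chute with its white cap uphill. Let go there so that it slides down by itself, base first, and comes to rest against the stop at the lower end. Leave the smaller vial standing where it is.

Things in the scene. Friction and masses are not known exactly. Their poses are not given: they have to be found in the camera images.
- vial_mid (a point): centre of the vial to feed: closed clear screw-cap vial with teal contents and wide white cap, a plain cylinder 27 mm in diameter, 60 mm long, about 18 g, lying on the bench (axis 13.5 mm above it; can roll). On its axis, half-way along; z runs along the vial from base to cap
- vial_cap (a point): centre of the outer end face of that vial's white cap, on the axis, 30 mm from vial_mid
- chute: fixed open aluminium chute on a grey base; origin under the base's centre, on the bench. x points horizontally uphill, z up. Slick V floor (sides 25 deg) that centres a vial; its bottom line rises at 30 deg, 20 mm high at the stop (x=-93 mm), 128 mm at the top (x=+93). Along the slope from the stop: 0-90 mm throat 44 mm wide, 90-135 flare, 135-215 mouth 74 mm wide with rims 20 mm above the line
- chute_mouth (a point): where the vial's centre should be when let go: mid-line of the wide upper mouth, 15 mm off the V's bottom line; 48 mm uphill of the chute's origin, 119 mm above the bench. Held level, the vial's centre must stay at least 18 mm above this point so that its uphill end and the fingertips clear floor and rims; dropping it from 18 to 25 mm above is fine, it then slides by itself
- chute_nest (a point): where the vial's centre comes to rest when it lies against the stop: on the chute's middle line, 15 mm off the V's bottom line and 30 mm along the slope from the stop
- small_vial_mid (a point): centre, half-way up, of the smaller screw-cap vial standing upright on the bench (23 mm in diameter, 51 mm high); a bystander, to be left alone
There are look-alikes about, which are no part of the job. What is shaped like the part that bears small_vial_mid but yellow is not meant. Leave any yellow look-alike of the part that bears vial_mid alone.

How it is judged:
On the way:
1. the vial is lowered into the wide upper mouth of the chute (distance between vial_mid and chute_mouth below 0.045 m), for 0.1 s.
At the end, for the whole second after the job is handed in: The larger vial lies at rest in the throat against the stop, released, its centre within 14 mm of chute_nest and its cap end uphill (the cap's outer face is further uphill than x = -54 mm in the chute's frame; fully home it is at about -48 mm). The smaller vial still stands upright (distance between vial_mid and chute_nest below 0.014 m and x of vial_cap in the frame of chute above -0.054 m and linear speed of vial below 0.02 m/s and contact force between the fingers and vial below 0.05 N and angle between small_vial_mid's own z axis and vertical below 0.2 rad); the robot touches nothing.
It fails at once if the smaller vial is pushed more than 25 mm or knocked over (distance of small_vial_mid from where it was at the start of the episode above 0.025 m or angle between small_vial_mid's own z axis and vertical above 0.5 rad).
It fails at once if the fingers push or carry the vial in the lower throat instead of letting it slide (distance between vial_mid and chute_nest below 0.045 m and contact force between the fingers and vial above 0.5 N).
It also fails if it takes over 35 s, if anything falls off the work surface, if the arm or the gripper's body presses on something with over 40 N, if the wrist force passes 120 N, or if a joint passes its speed limit or range.

## Working session

There is one attempt and no reset: what is moved stays moved. The work goes in short steps, each a Python script; the robot and the scene stay as the last script left them, time stands still between calls to the robot, and variables do not carry over. Pictures are saved under pics/ and viewed, at most 10 in all, crops included, and the job is handed in when it is done.

```bash
mkdir -p pics; python3 - <<'E'
from workcell import arm
import cv2
for n in("top","side"):
    cv2.imwrite(f"pics/{n}0.png",arm.capture(n)[:,:,::-1]); print(n,arm.camera_info(n))
s=arm.read_state(); print(s["time"],s["tool_pos"],s["tool_rot"],s["width"])
E
```

```text
top {'fx': 430.54330920234196, 'fy': 430.54330920234196, 'cx': 317.2414842887668, 'cy': 204.03035730213202, 'xyz': array([ 0.38470093, -0.06444114,  1.12130497]), 'attitude': array([ 0.10886288, -0.11779886, -1.58185167])}
side {'fx': 377.2038485082499, 'fy': 377.2038485082499, 'cx': 324.3558805858273, 'cy': 208.11998383775335, 'xyz': array([ 0.28812787, -0.85940543,  0.48730978]), 'attitude': array([ 1.13258727, -0.18005648, -0.29005959])}
0.1 [ 0.15162605 -0.65730222  0.22573748] [ 3.55240725e-01 -3.12113093e+00 -2.23598414e-03] 0.9967381157542753
```

View pics/top0.png

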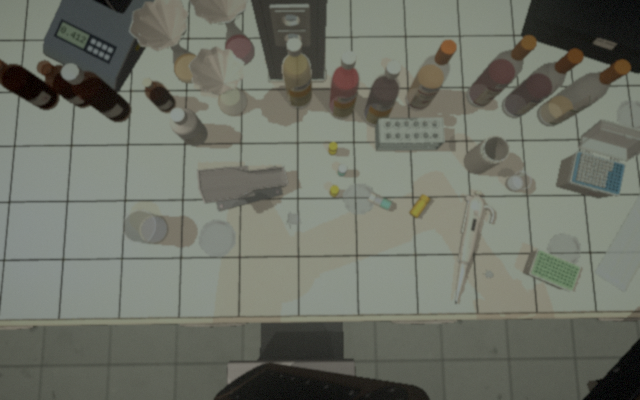

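View pics/side0.png

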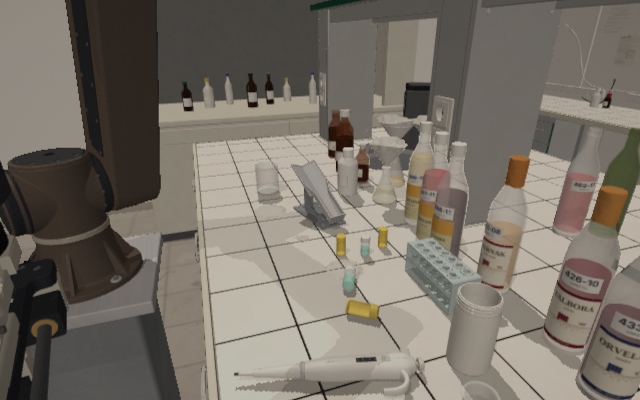

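The top view shows the teal vial at about (382,202), the small vial at (342,170), the chute at (242,185) and yellow look-alikes nearby. I'll zoom in for pixel detail.

```bash
python3 - <<'E'
import cv2,numpy as np
t=cv2.imread("pics/top0.png");s=cv2.imread("pics/side0.png")
t=np.clip(t*1.5,0,255).astype(np.uint8)
a=cv2.resize(t[135:225,190:440],None,fx=3.2,fy=3.2,interpolation=cv2.INTER_CUBIC)  # 800x288
b=cv2.resize(s[150:325,285:405],None,fx=3.4,fy=3.4,interpolation=cv2.INTER_CUBIC)
cv2.imwrite("pics/c1.png",a);cv2.imwrite("pics/c2.png",b)
E
```

```text
(no output)
```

View pics/c1.png

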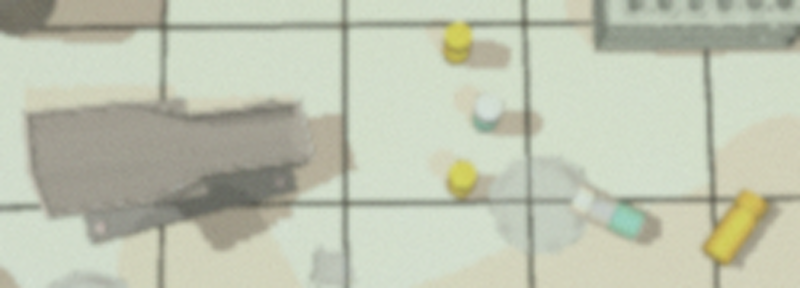

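View pics/c2.png

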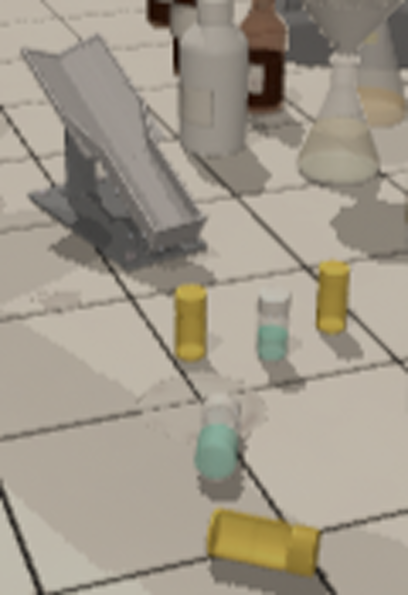

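Crops show the vial with its base at c1 (645,224) and cap at (577,198), so the cap is toward the chute. The chute mouth corners are at c1 (25,112)/(50,217) and c2 (98,37)/(23,50). Next I triangulate.

```bash
cat > h.py <<'E'
from workcell import arm
import numpy as np
from scipy.spatial.transform import Rotation as R
from scipy.optimize import least_squares
def c1(p): return np.array([190+(p[0]+.5)/3.2-.5,135+(p[1]+.5)/3.2-.5])
def c2(p): return np.array([285+(p[0]+.5)/3.4-.5,150+(p[1]+.5)/3.4-.5])
def ray(n,px):
    c=arm.camera_info(n); d=np.array([(px[0]-c["cx"])/c["fx"],-(px[1]-c["cy"])/c["fy"],-1])
    return c["xyz"],R.from_rotvec(c["attitude"]).apply(d)
def proj(n,X):
    c=arm.camera_info(n); p=R.from_rotvec(c["attitude"]).inv().apply(np.asarray(X)-c["xyz"])
    return np.stack([c["cx"]-c["fx"]*p[...,0]/p[...,2],c["cy"]+c["fy"]*p[...,1]/p[...,2]],-1)
def plane(n,px,z):
    o,d=ray(n,px); return o+d*(z-o[2])/d[2]
def tri(a,b):
    return least_squares(lambda X:np.r_[proj("top",X)-a,proj("side",X)-b],[.4,0,.05]).x
E
python3 - <<'E'
from h import *
np.set_printoptions(precision=4,suppress=True)
for nm,a,b in[("mouth+x",(25,112),(98,37)),("mouth-x",(50,217),(23,50)),("low+x",(300,100),(205,222)),("low-x",(312,162),(150,240)),("cap",(577,198),(220,395)),("base",(645,224),(216,470))]:
    X=tri(c1(a),c2(b)); print(nm,X,proj("top",X)-c1(a),proj("side",X)-c2(b))
print("z=.0135", plane("top",c1((577,198)),.0135),plane("top",c1((645,224)),.0135))
print("small", plane("top",c1((488,107)),.051),plane("side",c2((274,295)),.051))
for z in(.1,.15): print(arm.camera_info and 0)
E
```

```text
mouth+x [0.6105 0.2068 0.1397] [-0.1226  0.5276] [ 0.7028 -0.1264]
mouth-x [0.5338 0.1862 0.1416] [-0.0079  0.0424] [ 0.0549 -0.0081]
low+x [0.6406 0.0145 0.037 ] [-0.186   0.6822] [ 0.7431 -0.1548]
low-x [0.5902 0.0053 0.0331] [-0.1833  0.7605] [ 0.8112 -0.1508]
cap [ 0.5617 -0.2083  0.0251] [ 0.034  -0.1308] [-0.1134  0.0226]
base [ 0.5389 -0.2641  0.0108] [-0.2435  0.9646] [ 0.7788 -0.1512]
z=.0135 [ 0.5632 -0.2097  0.0135] [ 0.5411 -0.2643  0.0135]
small [ 0.6314 -0.1363  0.051 ] [ 0.6299 -0.1395  0.051 ]
0
0
```

```bash
python3 - <<'E'
from h import *
import cv2
a=np.radians(13.5); u=np.array([-np.sin(a),np.cos(a)]); w=np.array([np.cos(a),np.sin(a)])
n=30**.5; c,s_=np.cos(np.pi/6),.5
O=np.array([.5722,.1965])-.083*u
def P(s,y,h):
    x=-.093+s*c-h*s_; z=.020+s*s_+h*c; return np.r_[O+x*u+y*w,z]
L=[(.215,.037,.02),(.135,.037,.02),(.09,.022,.02),(0,.022,.02),(0,-.022,.02),(.09,-.022,.02),(.135,-.037,.02),(.215,-.037,.02),(.215,.037,.02)]
X=np.array([P(*q) for q in L]); M=np.array([P(0,0,0),P(.215,0,0)])
out=[]
for f,nm,x0,y0,W,H,k in(("pics/top0.png","top",190,145,105,75,4),("pics/side0.png","side",285,150,75,90,4.0)):
    im=cv2.imread(f)[y0:y0+H,x0:x0+W]; im=np.clip(im*(1.5 if nm=="top" else 1.),0,255).astype(np.uint8)
    im=cv2.resize(im,None,fx=k,fy=k,interpolation=cv2.INTER_CUBIC)
    for Q,col in((X,(0,0,255)),(M,(255,0,0))):
        p=((proj(nm,Q)-[x0,y0]+.5)*k).astype(int)
        cv2.polylines(im,[p],False,col,1)
    out.append(cv2.copyMakeBorder(im,0,360-im.shape[0],0,0,0))
cv2.imwrite("pics/ov.png",np.hstack(out)); print(O)
E
```

```text
[0.59157597 0.1157933 ]
```

View pics/ov.png

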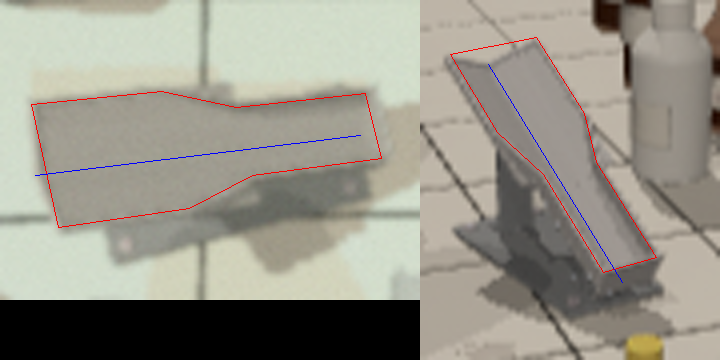

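The overlay matches the chute in both views to within about 2 mm. Now I check IK for both half-turns and grasp.

```bash
cat >> h.py <<'E'
V=np.array([.5518,-.2368]); CAP=np.arctan2(.0546,.0221)
CH=np.radians(103.5); M=np.array([.5916,.1158])+.048*np.array([np.cos(CH),np.sin(CH)])
def ori(yaw,flip=0):
    x=np.array([np.cos(yaw),np.sin(yaw),0])*(-1 if flip else 1); z=np.array([0,0,-1.])
    return R.from_matrix(np.stack([x,np.cross(z,x),z],1)).as_rotvec()
E
python3 - <<'E'
from h import *
ok=[]
for f in(0,1):
    qs=[arm.solve_ik(p,ori(y,f)) for p,y in(([*V,.15],CAP),([*V,.004],CAP),([*M,.25],CH),([*M,.13],CH))]
    print(f,[None if q is None else np.round(q,2) for q in qs])
    if all(q is not None for q in qs): ok.append((max(abs(q[5]) for q in qs),f))
f=min(ok)[1]; print("flip",f); open("flip","w").write(str(f))
arm.grip(.72)
arm.move_ptp([*V,.15],ori(CAP,f))
arm.move_straight([*V,.004],feed=.1,contact_N=8)
s=arm.read_state(); print(s["time"],s["tool_pos"],s["contact_force"])
arm.grip(0,15); s=arm.read_state(); print(s["width"]*88,s["finger_force"])
arm.move_straight([*V,.2],feed=.12)
s=arm.read_state(); print(s["time"],s["width"]*88,s["finger_force"])
import cv2
t=arm.capture("top");d=arm.capture("side")
cv2.imwrite("pics/g.png",np.hstack([cv2.resize(d[100:300,220:420],(560,560))])[:,:,::-1])
E
```

```text
0 [array([-0.08,  0.3 , -0.26,  0.  , -1.01,  2.84]), array([-0.08,  0.47, -0.4 ,  0.  , -0.7 ,  2.84]), array([ 0.6 ,  0.23, -0.12,  0.  , -1.23,  2.78]), array([ 0.6 ,  0.32, -0.28,  0.  , -0.97,  2.78])]
1 [array([-0.08,  0.3 , -0.26,  0.  , -1.01, -0.3 ]), array([-0.08,  0.47, -0.4 ,  0.  , -0.7 , -0.3 ]), array([ 0.6 ,  0.23, -0.12,  0.  , -1.23, -0.36]), array([ 0.6 ,  0.32, -0.28,  0.  , -0.97, -0.36])]
flip 1
4.4667 [ 0.55228492 -0.23685946  0.0046533 ] [ 0.29985533 -0.04191164  0.15313179]
26.681285451942124 14.537316709756851
6.925 27.072691880450492 14.542780816555023
```

View pics/g.png

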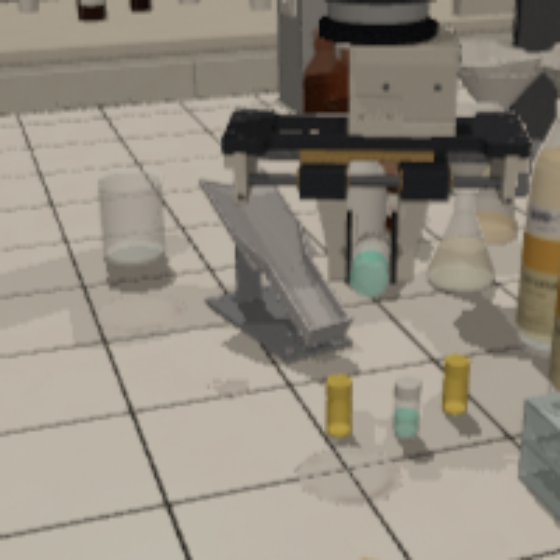

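The vial is held level, base toward the camera and cap toward the chute. The small vial still stands. Now I feed the chute.

```bash
python3 - <<'E'
from h import *
import cv2
o=ori(CH,int(open("flip").read()))
arm.move_straight([*V,.25],feed=.2)
arm.move_ptp([*M,.25],o)
print(arm.move_straight([*M,.1337],feed=.1,contact_N=6))
s=arm.read_state(); print(s["time"],s["tool_pos"],M,s["width"]*88,s["contact_force"])
if s["tool_pos"][2]<.137:
    arm.sleep(.2)
    arm.grip(.5); arm.sleep(.3)
    arm.move_straight([*M,.3],feed=.2); arm.sleep(.3)
t=arm.capture("top");d=arm.capture("side")
a=cv2.resize(t[130:230,180:360],(720,400));a=np.clip(a*1.4,0,255).astype(np.uint8)
cv2.imwrite("pics/r1.png",a[:,:,::-1]); 
cv2.imwrite("pics/r2.png",cv2.resize(d[130:270,280:420],(560,560))[:,:,::-1]); print(arm.read_state()["time"])
E
```

```text
False
10.225 [0.58081953 0.16267157 0.13441878] [0.58039462 0.16247376] 26.835973149088996 [-0.46021129  0.00938714  0.45802849]
12.6667
```

View pics/r2.png

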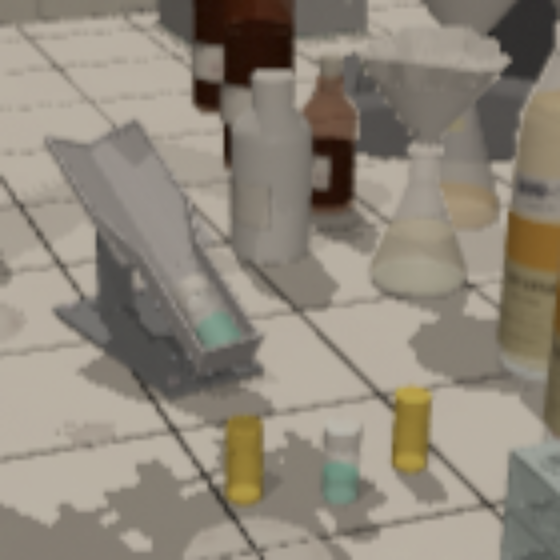

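View pics/r1.png

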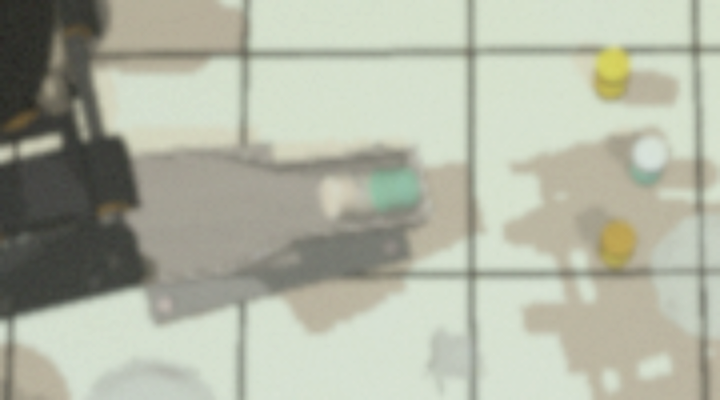

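The vial lies in the throat with its teal base against the stop at r1 (420,190) and its cap uphill at (322,197). The small vial is upright at (648,155) and the gripper is clear.

```bash
python3 -c "
from workcell import arm
arm.sleep(.5); print(arm.close_job())"
```

```text
the job is handed in; nothing more can be done
None
```

The larger vial slid down base first and rests against the chute's stop with its cap uphill, the smaller vial still stands where it was, and I handed the job in at about 13 s; no verdict was returned.

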